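Build the stepped cone seat on the thread winder

TASK

Set up the thread winder for a large cone: thread the three adapters onto its upright spindle, collar up, the big blue one first, then the yellow one, then the small red one. The blue one must drop over the driving pin into one of its notches so that it lies flat on the hub plate, and each of the others must sit flat on the one below; let go of everything, and leave the thread cone and the spray can where they stand.

Things in the scene. Friction and masses are not known exactly. Their poses are not given: they have to be found in the camera images.
- winder: the thread winder, fixed: a blue box 130 x 130 x 40 mm on the table, its yaw varies; origin: centre of its underside, z up. On its top a round aluminium hub plate, 112 mm diameter, 8 mm thick, carries the upright steel spindle and a brass driving pin. The hub is locked and does not turn
- seat (a point): centre of the hub plate's top face, on the spindle axis, 48 mm above the table. The brass driving pin (7 mm thick, round tip) stands up from the plate 37 mm from this axis and is 8 mm tall. The direction in which it stands from the axis differs every time and is not given, nor tied to the winder's yaw: see it or feel for it
- spindle_tip (a point): the top of the upright spindle, 70 mm above the seat. The spindle is 14 mm thick and tapers over its last 10 mm to 7 mm. When the blue adapter is down, the spindle stands 45 mm out of its collar, up between the fingers that hold it. A collar held loosely lets its adapter tip about the line through the two fingers when it lands off-centre on the pin: grip firmly
- big: the blue adapter, 105 mm across. Underside flat, bottom flange 8 mm thick, above it a round grip collar 44 mm diameter and 17 mm tall (25 mm in all), 18 mm bore through. Origin: centre of underside; z up through the collar. Starts flat on the table, collar up; about 160 g. Its flange has 4 open radial notches 11 mm wide, rim to collar, every 90 deg, one along +x. With no notch over the pin it stays 8 mm high; turned under about 5 N it drops (3 deg play each way)
- middle: the yellow adapter, flange 84 mm in diameter. Underside flat, bottom flange 8 mm thick, above it a round grip collar 44 mm diameter and 17 mm tall (25 mm in all), 18 mm bore through. Origin: centre of underside; z up through the collar. Starts flat on the table, collar up; about 130 g. Its underside belongs 25 mm above the seat
- small: the red adapter, flange 64 mm in diameter. Underside flat, bottom flange 8 mm thick, above it a round grip collar 44 mm diameter and 17 mm tall (25 mm in all), 18 mm bore through. Origin: centre of underside; z up through the collar. Starts flat on the table, collar up; about 100 g. Its underside belongs 50 mm above the seat
- cone: a cone of green thread standing upright, 86 mm diameter at the foot, 137 mm tall; origin at the centre of its underside. Not to be disturbed
- spray: a yellow spray can with a white cap standing upright, 54 mm diameter, 187 mm tall; origin at the centre of its underside. Not to be disturbed
Things that resemble listed ones, but are neither listed nor needed, are in the scene too. Several things have the shape of the small; the one meant has the colours described above.

How it is judged:
By the outcome, as a careful person would: the job done as asked, in the order asked, and still so for the second after the job is handed in, with the robot touching nothing.
It also fails if it takes over 72 s, if anything falls off the work surface, if the arm or the gripper's body presses on something with over 40 N, if the wrist force passes 120 N, or if a joint passes its speed limit or range.

ROBOT

A 7-joint arm with a two-finger parallel gripper is mounted at the origin on the work surface. World frame = base frame: x ahead of the robot, y to its left, z up, the work surface at z = 0. Lengths are in mm, angles in rad, forces in N, time in s.
With the tool pointing down it reaches from about 400 to 750 mm from the base axis. Payload 19.5 kg.
Tool frame: the origin (TCP) lies midway between the tips of the shut fingers; the grasp point (between the pads) lies 19 mm behind it; z points along the fingers, y is the direction in which the jaws open and shut (so a half turn about z gives the same grasp; the last joint's range is limited). The gripper opens to 85 mm and grips with 20 to 120 N. Pads are 22 mm wide; open, the fingers measure 114 mm over their backs; the gripper's body (76 mm by 85 mm) begins 54 mm behind the grasp point. The pads swing forward as they close: fully open they stand 13 mm farther back than shut.
Start: joints at [-1.218, 0.707, -0.028, 1.485, 0.022, 0.951, -0.075], TCP at [221.144, 530.745, 231.268] pointing down, gripper open.
Joint ranges: [-2.71, 2.71], [-0.32, 2.16], [-1.57, 1.52], [0, 2.45], [-1.46, 4.6], [0, 2.02], [-2.83, 2.83]. Speed limits (rad/s): [1.89, 1.89, 2.57, 2.57, 3.01, 3.01, 3.01].

INTERFACE

Orientations are given as a rotation vector (axis times angle).
In Python, from workcell import bot gives the robot as it stands.
- The arm moves only by the shell command python3 -m crank 'ROWS' [FORCE]. ROWS is JSON, a list of rows, each a list of 3 entries, a list of its own where there are three numbers: the shift along the tool's x, y, z in mm, then the turn, a rotation vector about the tool's x, y, z in rad, then the opening, from 0 (shut) to 1 (fully open). A call has 1 to 5 rows; each row is the pose to reach, as a shift and turn from the pose commanded when the call began, along the tool's axes at that moment; what a row does not reach only later rows make up. A row lasts 1/12 s, in which the tool goes at most 41.7 mm and 7.16 degrees, less where a joint would pass 70% of its speed; a pose out of reach is approached as far as the arm can. A call with a gripper value outside its range is refused whole. The fingers move at their own pace and stop on an object; FORCE is the grip in N (left out, the last holds). Time passes only in rows, so rows that repeat a pose let the fingers close. It gives the time, the measured TCP pose, the force and the opening at its end, in the units of the state.
- bot.read_state(): the state, without advancing time (a new reading comes with each control period).
- bot.read_camera(name): name is "scene" or "top"; returns the picture (420x560x3 uint8, red, green, blue); there is no depth.
- bot.camera_model(name): a dict with "fx", "fy", "cx", "cy" (pixels), "pose" (4x4, takes a point from camera to world coordinates). Camera axes: x right, y up, looking along -z (the intrinsics and any distortion apply to the point x, -y, -z); pixel columns grow to the right and rows downward; lengths in mm; the calibration is good to about 2 mm. A picture is of the moment at which its call begins. camera_model takes no time and is no camera call.
- bot.hand_in(): hands the job in, once; it reports no verdict.
The state is a dict: "t": time; "joint_pos": joint angles; "qd": joint speeds; "tau": joint torques, N m; "tool_pos": TCP position; "ee_rot": TCP orientation; "wrist_force": force on the tool from outside, world axes, zero at the start; "wrist_torque": the same for the moment, N m; "grip_width": finger opening in mm.
Only numpy, scipy, OpenCV 4.12 (cv2) and the standard library are available. Lean on these libraries where they do the work, as an engineer would, in place of code of your own. Each camera call takes 0.05 s, during which the arm holds its last target. There are 200 camera calls.

## Working session

There is one attempt and no reset: what is moved stays moved. The work goes in short steps, Python scripts to look and compute and a shell command to move; the robot and the scene stay as the last step left them, time stands still between calls to the robot, and variables do not carry over. Pictures are saved under pics/ and viewed, about 8 in all and at most 12, crops included, and the job is handed in when it is done.

```bash
mkdir -p pics; ls; python3 - <<'E'
from workcell import bot
import cv2,numpy as np
s=bot.read_state(); print({k:np.round(v,3).tolist() for k,v in s.items()})
for n in("scene","top"):
    m=bot.camera_model(n); print(n,{k:np.round(v,3).tolist() if not isinstance(v,str) else v for k,v in m.items()})
    im=bot.read_camera(n); np.save(f"{n}0.npy",im); cv2.imwrite(f"pics/{n}0.png",im[...,::-1])
E
```

```text
pics
{'t': 0.0, 'joint_pos': [-1.218, 0.707, -0.028, 1.485, 0.022, 0.951, -0.075], 'qd': [0.001, -0.001, -0.001, -0.002, -0.0, 0.0, -0.002], 'tau': [-0.002, -88.319, 1.234, -23.615, 0.017, 0.007, -0.0], 'tool_pos': [221.044, 530.528, 230.837], 'ee_rot': [-0.616, -3.08, 0.002], 'wrist_force': [-0.423, 0.364, -0.12], 'wrist_torque': [0.072, -0.007, 0.045], 'grip_width': 85.16}
scene {'fx': 473.452, 'fy': 473.452, 'cx': 280.716, 'cy': 211.553, 'pose': [[0.294, -0.822, 0.487, 1074.004], [0.956, 0.246, -0.161, -168.5], [0.013, 0.513, 0.858, 1019.356], [0.0, 0.0, 0.0, 1.0]]}
top {'fx': 463.622, 'fy': 463.622, 'cx': 283.873, 'cy': 206.724, 'pose': [[-0.025, 0.995, -0.097, 423.242], [-1.0, -0.025, 0.006, 1.313], [0.004, 0.098, 0.995, 1163.255], [0.0, 0.0, 0.0, 1.0]]}
```

View pics/top0.png

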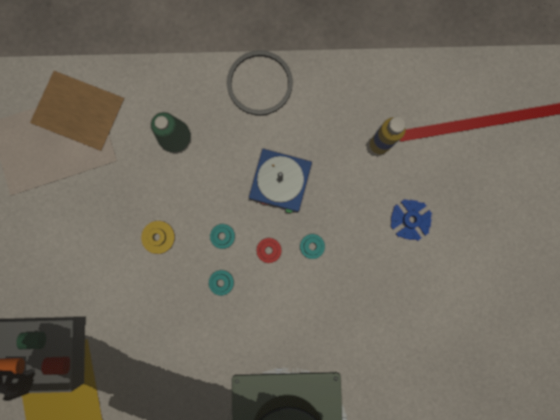

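View pics/scene0.png

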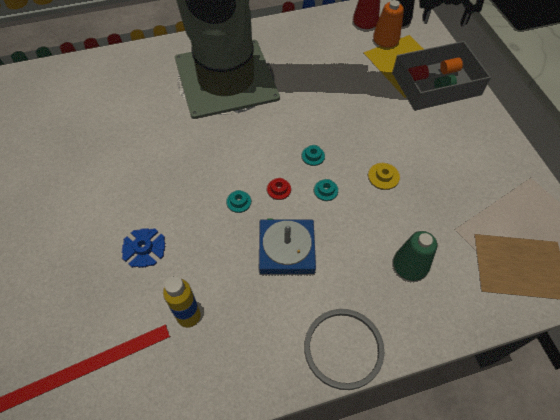

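Top view: blue adapter at (411,220), yellow at (157,237), winder hub at (281,180). Candidates for "small" are red at (268,250) and teal at (222,236), (312,246) and (221,282). Only (268,250) is red, so I take that one and confirm it in a crop. The driving pin should also show near (273,166) in the top view and (300,253) in the scene view.

```bash
cat > h.py <<'E'
import numpy as np, cv2
from workcell import bot
def ray(n,u,v):
    m=bot.camera_model(n);P=np.array(m["pose"])
    d=P[:3,:3]@np.array([(u-m["cx"])/m["fx"],-(v-m["cy"])/m["fy"],-1.]); return P[:3,3],d
def onz(n,u,v,z):
    o,d=ray(n,u,v); return (o+d*(z-o[2])/d[2])[:2]
def proj(n,p):
    m=bot.camera_model(n);P=np.array(m["pose"]); c=P[:3,:3].T@(np.array(p)-P[:3,3])
    return np.array([m["cx"]+m["fx"]*c[0]/-c[2], m["cy"]-m["fy"]*c[1]/-c[2]])
def mask(im,lo,hi,box):
    h=cv2.cvtColor(im,cv2.COLOR_RGB2HSV); k=cv2.inRange(h,lo,hi); o=np.zeros_like(k); a,b,c,d=box
    o[b:d,a:c]=k[b:d,a:c]; return o
def outline(k):
    cs,_=cv2.findContours(k,cv2.RETR_EXTERNAL,cv2.CHAIN_APPROX_NONE)
    return max(cs,key=cv2.contourArea).reshape(-1,2).astype(float)
def circ(P):
    # outline points on plane -> hull -> algebraic circle
    h=np.array(P); A=np.c_[2*h,np.ones(len(h))]; x=np.linalg.lstsq(A,(h**2).sum(1),rcond=None)[0]
    return x[:2],np.sqrt(x[2]+x[:2]@x[:2])
E
python3 - <<'E'
from h import *
B={"big":((100,120,40),(125,255,255),{"top":(380,190,445,250),"scene":(110,215,175,275)}),
"middle":((18,110,60),(35,255,255),{"top":(130,210,185,265),"scene":(360,155,410,195)}),
"small":((0,110,60),(8,255,255),{"top":(250,232,288,270),"scene":(262,174,297,202)})}
for n in("top","scene"):
    im=np.load(n+"0.npy")
    for b,(lo,hi,bx) in B.items():
        c=outline(cv2.morphologyEx(mask(im,lo,hi,bx[n]),cv2.MORPH_CLOSE,np.ones((3,3))))
        hull=cv2.convexHull(c.astype(np.float32)).reshape(-1,2)
        W=np.array([onz(n,u,v,8 if n=="top" else 6) for u,v in hull]); (e,r)=cv2.minEnclosingCircle(W.astype(np.float32))
        print(n,b,"fit",np.round(circ(W)[0],1),round(circ(W)[1],1),"enc",np.round(e,1),round(r,1))
    # hub: bright plate
t=np.load("top0.npy");s=np.load("scene0.npy")
for n,im,bx in(("top",t,(245,145,318,218)),("scene",s,(255,215,320,275))):
    k=mask(im,(0,0,110),(179,60,255),bx)
    k2=mask(im,(100,100,40),(125,255,255),bx)
    cs=outline(k2); h=cv2.convexHull(cs.astype(np.float32))
    inner=cv2.fillPoly(np.zeros_like(k),[h.astype(np.int32)],255)
    kk=k&cv2.erode(inner,np.ones((5,5))); c=outline(kk); hull=cv2.convexHull(c.astype(np.float32)).reshape(-1,2)
    W=np.array([onz(n,u,v,48) for u,v in hull]); print(n,"hub",circ(W),cv2.minEnclosingCircle(W.astype(np.float32)))
a=cv2.resize(t[140:275,200:335,::-1],(400,400),interpolation=cv2.INTER_CUBIC)
b=cv2.resize(s[210:280,250:320,::-1],(400,400),interpolation=cv2.INTER_CUBIC)
cv2.imwrite("pics/crop1.png",np.clip(np.hstack([a,b])*1.3,0,255).astype(np.uint8))
E
```

```text
top big fit [ 496.4 -322.3] 49.4 enc [ 495.8 -322.6] 50.8
top middle fit [468.9 310.4] 40.7 enc [468.9 310.2] 41.1
top small fit [429.4  35.3] 30.0 enc [429.5  35.3] 30.3
scene big fit [ 498.8 -320.6] 51.9 enc [ 498.3 -319.7] 53.7
scene middle fit [470.6 312.5] 42.0 enc [471.4 313. ] 43.2
scene small fit [430.9  37.1] 31.8 enc [430.4  37. ] 33.1
top hub (array([600.53521982,   0.98411095]), np.float64(54.91015271950382)) ((601.1018676757812, 1.7559373378753662), 56.14563751220703)
scene hub (array([602.46276867,   3.52176097]), np.float64(55.18323045349184)) ((602.4964599609375, 3.6446123123168945), 55.7026481628418)
```

View pics/crop1.png

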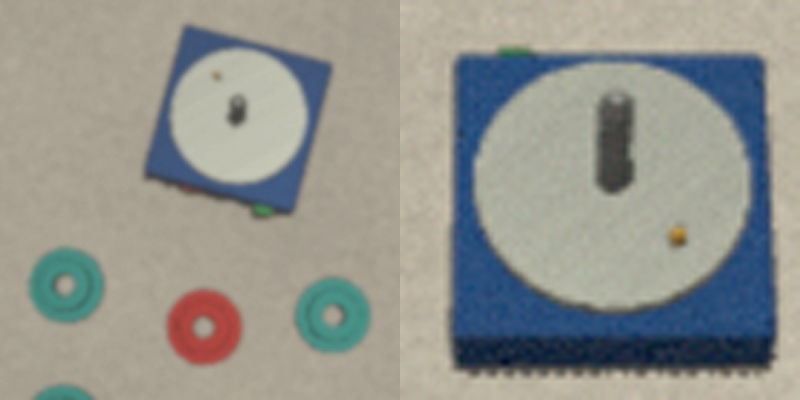

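Red at top (268,250) is confirmed; the others are teal. The pin is brass, visible at about top (273,166) and scene (299,251). Next I measure the pin and notch angles.

```bash
python3 - <<'E'
from h import *
t=np.load("top0.npy");s=np.load("scene0.npy")
hub={"top":(600.8,1.3),"scene":(602.5,3.5)}; big={"top":(496.2,-322.4),"scene":(498.6,-320.3)}
for n,im,bx in(("top",t,(260,160,300,205)),("scene",s,(265,225,313,263))):
    k=mask(im,(12,70,40),(30,255,255),bx); k=outline(k) if k.any() else None
    c=k.mean(0); w=onz(n,*c,54 if n=="top" else 53); d=w-hub[n]
    print(n,"pin px",c,len(k),"w",w.round(1),"r",np.hypot(*d).round(1),"ang",np.degrees(np.arctan2(d[1],d[0])).round(1))
    # notches: sample blue-ness on annulus at z=8
    h=cv2.cvtColor(im,cv2.COLOR_RGB2HSV)[...,1].astype(np.float32)
    for z,R in((8,(34,48)),(4,(34,48))):
        A=np.radians(np.arange(0,360,1)); acc=np.zeros(360)
        for r in np.linspace(*R,8):
            p=np.array([proj(n,(big[n][0]+r*np.cos(a),big[n][1]+r*np.sin(a),z)) for a in A],np.float32)
            acc+=cv2.remap(h,p[:,:1].copy(),p[:,1:].copy(),cv2.INTER_LINEAR).ravel()
        w=acc.max()-acc; ph=np.degrees(np.angle((w*np.exp(4j*A)).sum()))/4
        loc=[]
        for q in range(4):
            i=(np.arange(-25,26)+round(ph)+90*q)%360; ww=np.clip(w[i]-.4*w.max(),0,None); loc.append(round(float((ww*np.arange(-25,26)).sum()/ww.sum()+round(ph)),1))
        print(n,z,"notch phase",ph.round(1),loc)
E
```

```text
top pin px [273. 165.] 1 w [634.2  18.5] r 37.5 ang 27.2Traceback (most recent call last):
  File "<stdin>", line 13, in <module>
  File "h.py", line 9, in proj
    m=bot.camera_model(n);P=np.array(m["pose"]); c=P[:3,:3].T@(np.array(p)-P[:3,3])
ValueError: time passes only in moves, steps and waits
```

```bash
sed -i 's/^def ray/M={n:bot.camera_model(n) for n in("top","scene")}\ndef ray/; s/m=bot.camera_model(n)/m=M[n]/' h.py; python3 - <<'E'
from h import *
t=np.load("top0.npy");s=np.load("scene0.npy")
hub={"top":(600.8,1.3),"scene":(602.5,3.5)}; big={"top":(496.2,-322.4),"scene":(498.6,-320.3)}
for n,im,bx in(("top",t,(260,160,300,205)),("scene",s,(265,225,313,263))):
    H=cv2.cvtColor(im,cv2.COLOR_RGB2HSV)
    a,b=((273,165) if n=="top" else (299,251))
    S=H[b-4:b+5,a-4:a+5,1].astype(float); ww=np.clip(S-np.median(S)-25,0,None); yy,xx=np.mgrid[b-4:b+5,a-4:a+5]
    c=np.array([(ww*xx).sum(),(ww*yy).sum()])/ww.sum()
    w=onz(n,*c,54 if n=="top" else 53); d=w-hub[n]
    print(n,"pin px",c,"w",w.round(1),"r",np.hypot(*d).round(1),"ang",np.degrees(np.arctan2(d[1],d[0])).round(1))
    h=H[...,1].astype(np.float32)
    for z,R in((8,(34,48)),(4,(34,48))):
        A=np.radians(np.arange(0,360,1)); acc=np.zeros(360)
        for r in np.linspace(*R,8):
            p=np.array([proj(n,(big[n][0]+r*np.cos(a),big[n][1]+r*np.sin(a),z)) for a in A],np.float32)
            acc+=cv2.remap(h,p[:,:1].copy(),p[:,1:].copy(),cv2.INTER_LINEAR).ravel()
        w=acc.max()-acc; ph=np.degrees(np.angle((w*np.exp(4j*A)).sum()))/4
        loc=[]
        for q in range(4):
            i=(np.arange(-25,26)+round(ph)+90*q)%360; ww=np.clip(w[i]-.4*w.max(),0,None); loc.append(round(float((ww*np.arange(-25,26)).sum()/ww.sum()+round(ph)),1))
        print(n,z,"notch phase",ph.round(1),loc)
E
```

```text
top pin px [272.74603175 164.98412698] w [634.2  19.1] r 37.8 ang 28.0
top 8 notch phase 33.0 [33.4, 31.8, 32.7, 34.3]
top 4 notch phase 33.1 [31.9, 32.4, 34.2, 33.8]
scene pin px [298.13018598 250.81258941] w [635.9  20.3] r 37.4 ang 26.6
scene 8 notch phase 33.1 [32.3, 31.5, 34.0, 35.2]
scene 4 notch phase 33.2 [33.4, 34.5, 33.1, 32.1]
```

```bash

R='noop'
python3 -m crank '[[[-28,-22,0],[0,0,0],0.75],[[-56,-44,0],[0,0,0],0.75],[[-84,-67,0],[0,0,0],0.75],[[-112,-89,0],[0,0,0],0.75],[[-140,-112,0],[0,0,0],0.75]]' 100
python3 -m crank '[[[-28,-22,0],[0,0,0],0.75],[[-56,-44,0],[0,0,0],0.75],[[-84,-67,0],[0,0,0],0.75],[[-112,-89,0],[0,0,0],0.75],[[-140,-112,0],[0,0,0],0.75]]'
python3 -m crank '[[[-28,-22,0],[0,0,0],0.75],[[-56,-44,0],[0,0,0],0.75],[[-84,-67,0],[0,0,0],0.75],[[-112,-89,0],[0,0,0],0.75],[[-140,-112,0],[0,0,0],0.75]]'
python3 -m crank '[[[-16,-34,0],[0,0,0],0.75],[[-32,-69,0],[0,0,0],0.75],[[-48,-103,0],[0,0,0],0.75],[[-65,-138,0],[0,0,0],0.75],[[-81,-172,0],[0,0,0],0.75]]'
python3 -m crank '[[[-16,-34,0],[0,0,0.12],0.75],[[-32,-69,0],[0,0,0.24],0.75],[[-48,-103,0],[0,0,0.36],0.75],[[-65,-138,0],[0,0,0.48],0.75],[[-81,-172,0],[0,0,0.6],0.75]]'
```

```text
t: 0.52
tool_pos: [307.7, 372.0, 231.2]
ee_rot: [-0.616, -3.081, 0.001]
wrist_force: [1.7, 0.3, 0.4]
grip_width: 64.3
t: 0.93
tool_pos: [393.9, 214.7, 231.2]
ee_rot: [-0.616, -3.08, 0.0]
wrist_force: [0.5, 0.7, -0.3]
grip_width: 63.9
t: 1.35
tool_pos: [480.1, 57.3, 231.2]
ee_rot: [-0.616, -3.08, 0.0]
wrist_force: [0.9, -0.1, -0.2]
grip_width: 64.3
t: 1.77
tool_pos: [487.9, -133.0, 231.2]
ee_rot: [-0.616, -3.08, 0.0]
wrist_force: [0.5, 0.2, 0.3]
grip_width: 64.2
t: 2.18
tool_pos: [496.4, -322.8, 231.2]
ee_rot: [-1.507, -2.756, 0.0]
wrist_force: [0.9, 0.3, -1.1]
grip_width: 63.8
```

```bash
cat > st.py <<'E'
import sys,numpy as np
from scipy.spatial.transform import Rotation as R
from workcell import bot
# st.py x y z yaw : shift and turn in tool axes to reach target TCP, tool y at yaw deg (mod 180)
s=bot.read_state(); r=R.from_rotvec(s["ee_rot"]); m=r.as_matrix()
yaw=np.degrees(np.arctan2(m[1,1],m[0,1]))
print("t",round(s["t"],2),"tcp",np.round(s["tool_pos"],1),"yaw",round(yaw,1),"tilt",round(np.degrees(np.arccos(-m[2,2])),2),"F",np.round(s["wrist_force"],1),"T",np.round(s["wrist_torque"],2),"w",round(s["grip_width"],1),"q",np.round(s["joint_pos"],2))
if len(sys.argv)>1:
    x,y,z,w=map(float,sys.argv[1:]); d=(yaw-w+90)%180-90
    print("shift",np.round(m.T@(np.array([x,y,z])-s["tool_pos"]),1),"turn z",round(np.radians(d),3))
E
python3 st.py 497.3 -321.3 9 33.1
```

```text
t 2.18 tcp [ 496.4 -322.8  231.2] yaw 32.7 tilt 0.01 F [ 0.9  0.3 -1.1] T [-0.01 -0.04  0.01] w 63.8 q [ 0.52  0.73  0.01  1.42 -0.    0.99  1.1 ]
shift [  0.8   1.6 222.2] turn z -0.008
```

```bash

python3 -m crank '[[[0.8,1.6,40],[0,0,-0.008],0.75],[[0.8,1.6,80],[0,0,-0.008],0.75],[[0.8,1.6,120],[0,0,-0.008],0.75],[[0.8,1.6,160],[0,0,-0.008],0.75],[[0.8,1.6,195],[0,0,-0.008],0.75]]'
python3 -m crank '[[[0,0,15],[0,0,0],0.75],[[0,0,24],[0,0,0],0.75],[[0,0,27],[0,0,0],0.75],[[0,0,27],[0,0,0],0.3],[[0,0,27],[0,0,0],0.3]]'
python3 -m crank '[[[0,0,0],[0,0,0],0.3],[[0,0,0],[0,0,0],0.3],[[0,0,0],[0,0,0],0.3],[[0,0,0],[0,0,0],0.3]]'
python3 st.py 601.6 2.3 200 27.3
```

```text
t: 2.6
tool_pos: [497.1, -318.9, 33.8]
ee_rot: [-1.487, -2.766, -0.0]
wrist_force: [0.8, -0.4, 0.9]
grip_width: 64.0
t: 3.02
tool_pos: [498.2, -319.7, 10.6]
ee_rot: [1.487, 2.765, -0.0]
wrist_force: [-7.4, 6.9, 46.3]
grip_width: 41.3
t: 3.35
tool_pos: [498.2, -319.7, 11.1]
ee_rot: [1.487, 2.765, -0.0]
wrist_force: [-2.3, 2.3, 7.0]
grip_width: 39.7
t 3.35 tcp [ 498.2 -319.7   11.1] yaw 33.5 tilt 0.11 F [-2.3  2.3  7. ] T [0.28 0.58 0.02] w 39.7 q [ 0.52  1.05 -0.    1.59  0.01  0.5   1.09]
shift [ 211.3  263.9 -189.1] turn z 0.107
```

```bash

python3 -m crank '[[[0,0,-10],[0,0,0],0.3],[[0,0,-40],[0,0,0],0.3],[[0,0,-75],[0,0,0],0.3],[[0,0,-90],[0,0,0],0.3],[[0,0,-90],[0,0,0],0.3]]'
python3 st.py 601.6 2.3 200 27.3
python3 - <<'E'
from h import *
t=bot.read_camera("top");s=bot.read_camera("scene");np.save("t1.npy",t);np.save("s1.npy",s)
p=proj("top",(498,-320,100)).astype(int);q=proj("scene",(498,-320,100)).astype(int);print(p,q)
a=cv2.resize(t[p[1]-50:p[1]+50,p[0]-50:p[0]+50,::-1],(400,400),interpolation=cv2.INTER_CUBIC)
b=cv2.resize(s[q[1]-50:q[1]+50,q[0]-50:q[0]+50,::-1],(400,400),interpolation=cv2.INTER_CUBIC)
cv2.imwrite("pics/grip1.png",np.clip(np.hstack([a,b])*1.5,0,255).astype(np.uint8))
E
```

```text
t: 3.77
tool_pos: [499.2, -320.3, 104.3]
ee_rot: [1.485, 2.761, -0.001]
wrist_force: [0.2, 0.5, -1.3]
grip_width: 39.7
t 3.77 tcp [ 499.2 -320.3  104.3] yaw 33.4 tilt 0.38 F [ 0.2  0.5 -1.3] T [-0.03 -0.   -0.  ] w 39.7 q [ 0.52  0.9  -0.    1.56  0.    0.68  1.1 ]
shift [212.2 263.5 -96.3] turn z 0.107
[420 216] [133 227]
```

View pics/grip1.png

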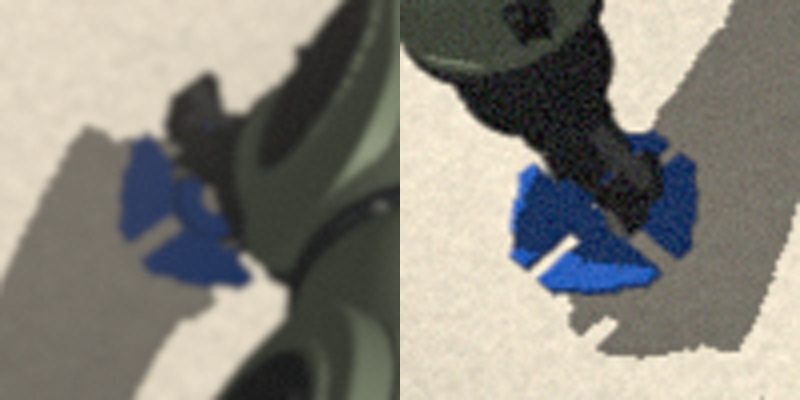

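The blue adapter is held and looks level, with one pair of notches along the finger line. I carry it to the spindle.

```bash

python3 -m crank '[[[15,19,-25],[0,0,0],0.3],[[36,45,-45],[0,0,0],0.3],[[58,72,-65],[0,0,0],0.3],[[82,102,-85],[0,0,0],0.3],[[106,132,-90],[0,0,0],0.3]]'
python3 -m crank '[[[24,30,0],[0,0,0.03],0.3],[[48,60,0],[0,0,0.06],0.3],[[72,90,0],[0,0,0.09],0.3],[[92,114,0],[0,0,0.107],0.3],[[106,132,0],[0,0,0.107],0.3]]'
python3 -m crank '[[[0,0,20],[0,0,0],0.3],[[0,0,40],[0,0,0],0.3],[[0,0,50],[0,0,0],0.3],[[0,0,50],[0,0,0],0.3]]'
python3 st.py 601.2 3.0 100 27.3
python3 - <<'E'
from h import *
t=bot.read_camera("top");s=bot.read_camera("scene");np.save("t2.npy",t);np.save("s2.npy",s)
p=proj("top",(601,3,130)).astype(int);q=proj("scene",(601,3,130)).astype(int);print(p,q)
a=cv2.resize(t[p[1]-50:p[1]+50,p[0]-50:p[0]+50,::-1],(400,400),interpolation=cv2.INTER_CUBIC)
b=cv2.resize(s[q[1]-50:q[1]+50,q[0]-50:q[0]+50,::-1],(400,400),interpolation=cv2.INTER_CUBIC)
cv2.imwrite("pics/over1.png",np.clip(np.hstack([a,b])*1.5,0,255).astype(np.uint8))
E
```

```text
t: 4.28
tool_pos: [549.9, -157.1, 191.1]
ee_rot: [1.489, 2.765, 0.0]
wrist_force: [1.8, -0.5, -1.5]
grip_width: 39.9
t: 4.7
tool_pos: [601.0, 6.9, 188.2]
ee_rot: [-1.631, -2.683, 0.0]
wrist_force: [-0.1, -0.4, -1.1]
grip_width: 40.5
t: 5.03
tool_pos: [599.8, 3.0, 136.8]
ee_rot: [-1.632, -2.68, 0.004]
wrist_force: [-0.3, -0.6, -1.9]
grip_width: 39.9
t 5.03 tcp [599.8   3.  136.8] yaw 27.3 tilt 0.25 F [-0.3 -0.6 -1.9] T [ 0.01  0.04 -0.01] w 39.9 q [-0.11  0.87  0.1   1.5  -0.11  0.79  0.51]
shift [-0.7  1.3 36.8] turn z 0.0
[279 173] [287 223]
```

View pics/over1.png

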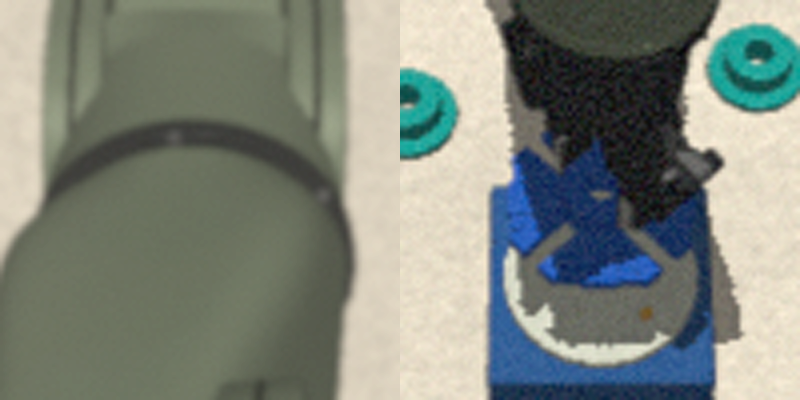

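The scene crop shows blue over the hub, with a notch facing the pin (crop 646,313). I lower it gradually and watch the force.

```bash

python3 -m crank '[[[-0.7,1.3,4],[0,0,0],0.3],[[-0.7,1.3,8],[0,0,0],0.3],[[-0.7,1.3,12],[0,0,0],0.3],[[-0.7,1.3,16],[0,0,0],0.3],[[-0.7,1.3,16],[0,0,0],0.3]]' 
python3 st.py
python3 -m crank '[[[0,0,4],[0,0,0],0.3],[[0,0,8],[0,0,0],0.3],[[0,0,12],[0,0,0],0.3],[[0,0,12],[0,0,0],0.3]]' 
python3 st.py 601.2 3.0 62 27.3
```

```text
t: 5.55
tool_pos: [602.2, 3.1, 122.5]
ee_rot: [-1.633, -2.683, 0.001]
wrist_force: [0.7, -0.7, -2.1]
grip_width: 39.9
t 5.55 tcp [602.2   3.1 122.5] yaw 27.3 tilt 0.06 F [ 0.7 -0.7 -2.1] T [0.04 0.02 0.02] w 39.9 q [-0.1   0.89  0.1   1.5  -0.11  0.76  0.51]
t: 5.88
tool_pos: [602.2, 3.1, 110.4]
ee_rot: [-1.633, -2.683, 0.001]
wrist_force: [-0.5, -0.9, -1.6]
grip_width: 39.5
t 5.88 tcp [602.2   3.1 110.4] yaw 27.3 tilt 0.06 F [-0.5 -0.9 -1.6] T [-0.01  0.03 -0.  ] w 39.5 q [-0.1   0.91  0.09  1.51 -0.11  0.73  0.51]
shift [ 0.3 -0.9 48.4] turn z 0.001
```

On the spindle with no side load. I continue down to just above the pin tip.

```bash

python3 -m crank '[[[0,0,10],[0,0,0],0.3],[[0,0,20],[0,0,0],0.3],[[0,0,30],[0,0,0],0.3],[[0,0,38],[0,0,0],0.3],[[0,0,38],[0,0,0],0.3]]' 
python3 st.py
python3 -m crank '[[[0,0,2],[0,0,0],0.3],[[0,0,4],[0,0,0],0.3],[[0,0,6],[0,0,0],0.3],[[0,0,7],[0,0,0],0.3],[[0,0,7],[0,0,0],0.3]]' 
python3 st.py
```

```text
t: 6.3
tool_pos: [601.7, 3.1, 71.2]
ee_rot: [-1.633, -2.682, 0.002]
wrist_force: [-0.7, -0.2, -2.6]
grip_width: 39.7
t 6.3 tcp [601.7   3.1  71.2] yaw 27.3 tilt 0.15 F [-0.7 -0.2 -2.6] T [ 0.05  0.03 -0.01] w 39.7 q [-0.1   0.96  0.08  1.54 -0.12  0.65  0.52]
t: 6.72
tool_pos: [602.6, 3.1, 66.3]
ee_rot: [1.634, 2.683, -0.0]
wrist_force: [0.8, 0.5, -1.9]
grip_width: 40.2
t 6.72 tcp [602.6   3.1  66.3] yaw 27.3 tilt 0.01 F [ 0.8  0.5 -1.9] T [ 0.07  0.07 -0.01] w 40.2 q [-0.1   0.97  0.08  1.54 -0.12  0.64  0.52]
```

```bash

python3 -m crank '[[[0,0,1],[0,0,0],0.3],[[0,0,2],[0,0,0],0.3],[[0,0,3],[0,0,0],0.3],[[0,0,3],[0,0,0],0.3]]' 
python3 st.py
python3 -m crank '[[[0,0,1],[0,0,0],0.3],[[0,0,2],[0,0,0],0.3],[[0,0,2],[0,0,0],0.3]]' 
python3 st.py
```

```text
t: 7.05
tool_pos: [602.5, 3.1, 63.1]
ee_rot: [-1.634, -2.683, 0.0]
wrist_force: [0.8, -0.3, -1.3]
grip_width: 40.0
t 7.05 tcp [602.5   3.1  63.1] yaw 27.3 tilt 0.01 F [ 0.8 -0.3 -1.3] T [0.02 0.04 0.04] w 40.0 q [-0.1   0.98  0.08  1.54 -0.12  0.63  0.52]
t: 7.3
tool_pos: [602.5, 3.1, 61.1]
ee_rot: [-1.634, -2.683, 0.0]
wrist_force: [-1.3, -1.0, -2.2]
grip_width: 39.5
t 7.3 tcp [602.5   3.1  61.1] yaw 27.3 tilt 0.01 F [-1.3 -1.  -2.2] T [-0.03  0.05 -0.01] w 39.5 q [-0.1   0.98  0.08  1.54 -0.12  0.63  0.52]
```

Well below the 67 mm pin-tip contact height with no force: the notch is over the pin. Now down to the plate.

```bash

python3 -m crank '[[[0,0,0.7],[0,0,0],0.3],[[0,0,1.4],[0,0,0],0.3],[[0,0,1.4],[0,0,0],0.3]]' 
python3 st.py
python3 -m crank '[[[0,0,0.5],[0,0,0],0.3],[[0,0,1],[0,0,0],0.3],[[0,0,1],[0,0,0],0.3]]' 
python3 st.py
```

```text
t: 7.55
tool_pos: [602.5, 3.1, 59.8]
ee_rot: [-1.634, -2.683, 0.0]
wrist_force: [-0.7, -0.3, -1.2]
grip_width: 40.2
t 7.55 tcp [602.5   3.1  59.8] yaw 27.3 tilt 0.01 F [-0.7 -0.3 -1.2] T [0.   0.02 0.02] w 40.2 q [-0.1   0.98  0.08  1.54 -0.12  0.63  0.52]
t: 7.8
tool_pos: [602.6, 3.1, 59.2]
ee_rot: [1.634, 2.683, 0.0]
wrist_force: [-1.8, 0.2, 3.3]
grip_width: 39.8
t 7.8 tcp [602.6   3.1  59.2] yaw 27.3 tilt 0.01 F [-1.8  0.2  3.3] T [ 0.08  0.34 -0.05] w 39.8 q [-0.1   0.98  0.08  1.54 -0.12  0.62  0.52]
```

```bash

python3 -m crank '[[[0,0,0],[0,0,0],0.75],[[0,0,0],[0,0,0],0.75],[[0,0,0],[0,0,0],0.75],[[0,0,0],[0,0,0],0.75],[[0,0,-4],[0,0,0],0.75]]' 
python3 -m crank '[[[0,0,-30],[0,0,0],0.75],[[0,0,-65],[0,0,0],0.75],[[0,0,-100],[0,0,0],0.75],[[0,0,-135],[0,0,0],0.75],[[0,0,-160],[0,0,0],0.75]]' 
python3 st.py 469.9 311.6 220 27.3
```

```text
t: 8.22
tool_pos: [602.3, 3.2, 62.5]
ee_rot: [-1.633, -2.683, 0.001]
wrist_force: [-0.9, -0.7, -0.5]
grip_width: 64.0
t: 8.63
tool_pos: [602.8, 3.0, 226.4]
ee_rot: [1.633, 2.681, 0.002]
wrist_force: [1.0, -0.0, 0.6]
grip_width: 64.3
t 8.63 tcp [602.8   3.  226.4] yaw 27.3 tilt 0.15 F [ 1.  -0.   0.6] T [ 0.03 -0.06 -0.03] w 64.3 q [-0.11  0.76  0.12  1.39 -0.1   1.    0.5 ]
shift [335.2  23.5   6. ] turn z 0.0
```

```bash

python3 -m crank '[[[34,2,2],[0,0,0],0.75],[[68,5,3],[0,0,0],0.75],[[102,7,4],[0,0,0],0.75],[[136,9.5,5],[0,0,0],0.75],[[170,12,6],[0,0,0],0.75]]' 
python3 -m crank '[[[34,2,0],[0,0,0],0.75],[[68,5,0],[0,0,0],0.75],[[102,7,0],[0,0,0],0.75],[[136,9.5,0],[0,0,0],0.75],[[165,11.5,0],[0,0,0],0.75]]' 
python3 -m crank '[[[0,0,0],[0,0,0],0.75],[[0,0,0],[0,0,0],0.75]]' 
python3 st.py 469.9 311.6 11.5 27.3
python3 - <<'E'
from h import *
t=bot.read_camera("top");s=bot.read_camera("scene");np.save("t3.npy",t);np.save("s3.npy",s)
for n,im,bx in(("top",t,(245,135,325,225)),("scene",s,(240,205,335,290))):
    a,b,c,d=bx; globals()["c"+n]=cv2.resize(im[b:d,a:c,::-1],(400,400),interpolation=cv2.INTER_CUBIC)
cv2.imwrite("pics/seat1.png",np.clip(np.hstack([ctop,cscene])*1.5,0,255).astype(np.uint8))
E
```

```text
t: 9.05
tool_pos: [534.3, 161.0, 217.3]
ee_rot: [1.634, 2.683, 0.0]
wrist_force: [1.4, 0.4, 0.6]
grip_width: 64.2
t: 9.47
tool_pos: [468.3, 313.7, 217.2]
ee_rot: [-1.632, -2.684, -0.001]
wrist_force: [-0.3, -0.8, -0.0]
grip_width: 64.1
t: 9.63
tool_pos: [468.9, 312.8, 217.0]
ee_rot: [-1.63, -2.685, -0.0]
wrist_force: [0.5, -0.3, -0.3]
grip_width: 64.2
t 9.63 tcp [468.9 312.8 217. ] yaw 27.5 tilt 0.01 F [ 0.5 -0.3 -0.3] T [-0.02 -0.03  0.05] w 64.2 q [-0.73  0.71  0.18  1.55 -0.15  0.89 -0.03]
shift [ -1.6   0.4 205.5] turn z 0.003
```

View pics/seat1.png

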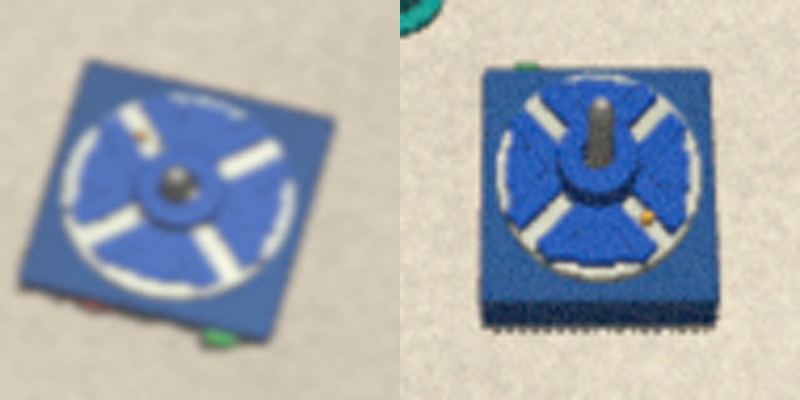

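Blue lies flat, and the pin shows inside its notch (left crop 140,135, right crop 648,217). Next I pick yellow.

```bash

python3 -m crank '[[[-1.6,0.4,40],[0,0,0],0.75],[[-1.6,0.4,80],[0,0,0],0.75],[[-1.6,0.4,120],[0,0,0],0.75],[[-1.6,0.4,155],[0,0,0],0.75],[[-1.6,0.4,182],[0,0,0],0.75]]'
python3 -m crank '[[[0,0,12],[0,0,0],0.75],[[0,0,20],[0,0,0],0.75],[[0,0,23.5],[0,0,0],0.75],[[0,0,23.5],[0,0,0],0.75],[[0,0,23.5],[0,0,0],0.75]]'
python3 st.py 469.9 311.6 11.5 27.3
python3 -m crank '[[[0,0,0],[0,0,0],0.3],[[0,0,0],[0,0,0],0.3],[[0,0,0],[0,0,0],0.3],[[0,0,0],[0,0,0],0.3],[[0,0,0],[0,0,0],0.3]]'
python3 st.py
```

```text
t: 10.15
tool_pos: [470.7, 308.6, 32.4]
ee_rot: [-1.636, -2.682, 0.003]
wrist_force: [0.0, 0.1, 0.7]
grip_width: 63.9
t: 10.57
tool_pos: [471.4, 310.5, 12.7]
ee_rot: [1.634, 2.683, 0.002]
wrist_force: [0.2, -0.0, 0.3]
grip_width: 63.9
t 10.57 tcp [471.4 310.5  12.7] yaw 27.3 tilt 0.1 F [ 0.2 -0.   0.3] T [-0.02 -0.02 -0.04] w 63.9 q [-0.69  1.02  0.1   1.7  -0.2   0.43  0.02]
shift [ 1.6 -0.8  1.2] turn z 0.0
t: 10.98
tool_pos: [471.2, 310.6, 13.2]
ee_rot: [1.634, 2.683, 0.002]
wrist_force: [-4.9, -2.3, 26.7]
grip_width: 39.7
t 10.98 tcp [471.2 310.6  13.2] yaw 27.3 tilt 0.1 F [-4.9 -2.3 26.7] T [-0.57  1.17 -0.22] w 39.7 q [-0.69  1.02  0.1   1.7  -0.2   0.43  0.02]
```

```bash

python3 -m crank '[[[0,0,-10],[0,0,0],0.3],[[0,0,-45],[0,0,0],0.3],[[0,0,-85],[0,0,0],0.3],[[0,0,-125],[0,0,0],0.3],[[0,0,-165],[0,0,0],0.3]]'
python3 -m crank '[[[0,0,-12],[0,0,0],0.3],[[0,0,-12],[0,0,0],0.3]]'
python3 st.py 602.9 1.0 190 27.3
```

```text
t: 11.4
tool_pos: [470.4, 310.1, 179.0]
ee_rot: [1.634, 2.683, 0.0]
wrist_force: [0.5, 1.2, -1.2]
grip_width: 39.4
t: 11.57
tool_pos: [471.7, 310.9, 192.3]
ee_rot: [1.632, 2.681, 0.008]
wrist_force: [-1.1, 0.0, -1.7]
grip_width: 39.6
t 11.57 tcp [471.7 310.9 192.3] yaw 27.3 tilt 0.33 F [-1.1  0.  -1.7] T [ 0.05  0.02 -0.03] w 39.6 q [-0.73  0.74  0.17  1.59 -0.16  0.82 -0.02]
shift [-335.6  -25.8    1.9] turn z 0.001
```

```bash

python3 -m crank '[[[-34,-2.6,0],[0,0,0],0.3],[[-68,-5.2,0],[0,0,0],0.3],[[-102,-7.8,0],[0,0,0],0.3],[[-136,-10.4,0],[0,0,0],0.3],[[-170,-13,0],[0,0,0],0.3]]' 
python3 -m crank '[[[-34,-2.6,0],[0,0,0],0.3],[[-68,-5.2,0],[0,0,0],0.3],[[-102,-7.8,0],[0,0,0],0.3],[[-136,-10.4,0],[0,0,0],0.3],[[-166,-12.8,0],[0,0,0],0.3]]' 
python3 -m crank '[[[0,0,20],[0,0,0],0.3],[[0,0,40],[0,0,0],0.3],[[0,0,50],[0,0,0],0.3],[[0,0,50],[0,0,0],0.3],[[0,0,50],[0,0,0],0.3]]'
python3 st.py 602.9 1.0 120 27.3
python3 - <<'E'
from h import *
s=bot.read_camera("scene");t=bot.read_camera("top");np.save("s4.npy",s)
z=140-13+7
for n,im in(("scene",s),("top",t)):
    q=proj(n,(602,2,z)).astype(int)
    k=mask(im,(18,110,50),(35,255,255),(q[0]-30,q[1]-30,q[0]+30,q[1]+30))
    if k.any():
        P=outline(k); W=np.array([onz(n,u,v,z) for u,v in P]); f=W[np.hypot(*(W-(602,2)).T)>36]
        print(n,len(f),circ(f) if len(f)>8 else "")
E
```

```text
t: 11.98
tool_pos: [537.2, 151.6, 187.6]
ee_rot: [-1.633, -2.683, 0.002]
wrist_force: [1.5, -0.0, -1.5]
grip_width: 39.5
t: 12.4
tool_pos: [602.2, -2.4, 187.5]
ee_rot: [-1.634, -2.682, 0.002]
wrist_force: [0.5, -0.1, -0.8]
grip_width: 39.5
t: 12.82
tool_pos: [601.9, 0.2, 138.3]
ee_rot: [-1.633, -2.683, 0.001]
wrist_force: [0.2, 0.3, -1.4]
grip_width: 39.5
t 12.82 tcp [6.019e+02 2.000e-01 1.383e+02] yaw 27.4 tilt 0.05 F [ 0.2  0.3 -1.4] T [-0.04  0.03  0.06] w 39.5 q [-0.1   0.87  0.09  1.49 -0.1   0.79  0.51]
shift [ 0.2  1.3 18.3] turn z 0.001
scene 67 (array([6.04564143e+02, 5.78129293e-01]), np.float64(40.03546259883637))
```

```bash

python3 -m crank '[[[0.2,1.3,3],[0,0,0],0.3],[[0.2,1.3,6],[0,0,0],0.3],[[0.2,1.3,9],[0,0,0],0.3],[[0.2,1.3,12],[0,0,0],0.3],[[0.2,1.3,12],[0,0,0],0.3]]' 
python3 st.py
python3 -m crank '[[[0,0,3],[0,0,0],0.3],[[0,0,6],[0,0,0],0.3],[[0,0,8],[0,0,0],0.3],[[0,0,8],[0,0,0],0.3]]' 
python3 st.py 602.9 1.0 87 27.3
```

```text
t: 13.33
tool_pos: [602.9, 0.7, 125.8]
ee_rot: [-1.633, -2.683, 0.001]
wrist_force: [-0.3, 1.1, -2.0]
grip_width: 39.3
t 13.33 tcp [602.9   0.7 125.8] yaw 27.3 tilt 0.05 F [-0.3  1.1 -2. ] T [-0.05 -0.01  0.01] w 39.3 q [-0.1   0.88  0.09  1.5  -0.1   0.76  0.51]
t: 13.67
tool_pos: [602.9, 0.7, 117.9]
ee_rot: [-1.633, -2.683, 0.001]
wrist_force: [-0.8, 0.6, -1.7]
grip_width: 39.8
t 13.67 tcp [602.9   0.7 117.9] yaw 27.3 tilt 0.04 F [-0.8  0.6 -1.7] T [ 0.03 -0.02  0.  ] w 39.8 q [-0.1   0.9   0.09  1.51 -0.1   0.75  0.51]
shift [ 0.2  0.1 30.9] turn z 0.001
```

```bash

python3 -m crank '[[[0,0,6],[0,0,0],0.3],[[0,0,12],[0,0,0],0.3],[[0,0,18],[0,0,0],0.3],[[0,0,24],[0,0,0],0.3],[[0,0,27],[0,0,0],0.3]]' 
python3 st.py
python3 -m crank '[[[0,0,1],[0,0,0],0.3],[[0,0,2],[0,0,0],0.3],[[0,0,2],[0,0,0],0.3],[[0,0,2],[0,0,0],0.3]]' 
python3 st.py
python3 -m crank '[[[0,0,0.7],[0,0,0],0.3],[[0,0,1.4],[0,0,0],0.3],[[0,0,1.4],[0,0,0],0.3]]' 
python3 st.py
```

```text
t: 14.08
tool_pos: [602.8, 0.8, 90.3]
ee_rot: [-1.633, -2.683, 0.001]
wrist_force: [-0.7, -0.1, -2.0]
grip_width: 39.2
t 14.08 tcp [602.8   0.8  90.3] yaw 27.3 tilt 0.07 F [-0.7 -0.1 -2. ] T [ 0.03 -0.   -0.  ] w 39.2 q [-0.09  0.94  0.08  1.52 -0.1   0.69  0.51]
t: 14.42
tool_pos: [603.2, 0.7, 89.6]
ee_rot: [1.634, 2.683, 0.0]
wrist_force: [0.3, -0.2, -2.3]
grip_width: 39.4
t 14.42 tcp [603.2   0.7  89.6] yaw 27.3 tilt 0.02 F [ 0.3 -0.2 -2.3] T [ 0.    0.05 -0.03] w 39.4 q [-0.09  0.94  0.08  1.52 -0.1   0.69  0.51]
t: 14.67
tool_pos: [603.1, 0.7, 88.0]
ee_rot: [1.634, 2.683, -0.0]
wrist_force: [0.8, -0.3, -1.9]
grip_width: 39.5
t 14.67 tcp [603.1   0.7  88. ] yaw 27.3 tilt 0.0 F [ 0.8 -0.3 -1.9] T [-0.03 -0.01 -0.04] w 39.5 q [-0.09  0.94  0.08  1.52 -0.1   0.68  0.51]
```

```bash

python3 -m crank '[[[0,0,0.5],[0,0,0],0.3],[[0,0,1],[0,0,0],0.3],[[0,0,1],[0,0,0],0.3]]' 
python3 -m crank '[[[0,0,0.5],[0,0,0],0.3],[[0,0,1],[0,0,0],0.3],[[0,0,1],[0,0,0],0.3]]' 
python3 st.py
```

```text
t: 14.92
tool_pos: [603.1, 0.7, 86.9]
ee_rot: [-1.634, -2.683, 0.0]
wrist_force: [0.3, -1.0, -1.5]
grip_width: 39.8
t: 15.17
tool_pos: [603.2, 0.7, 86.4]
ee_rot: [1.634, 2.683, 0.0]
wrist_force: [-1.7, 0.6, 6.2]
grip_width: 39.4
t 15.17 tcp [603.2   0.7  86.4] yaw 27.3 tilt 0.01 F [-1.7  0.6  6.2] T [-0.01  0.47  0.05] w 39.4 q [-0.09  0.94  0.08  1.53 -0.1   0.68  0.51]
```

```bash

python3 -m crank '[[[0,0,0],[0,0,0],0.75],[[0,0,0],[0,0,0],0.75],[[0,0,0],[0,0,0],0.75],[[0,0,0],[0,0,0],0.75],[[0,0,-4],[0,0,0],0.75]]' 
python3 -m crank '[[[0,0,-20],[0,0,0],0.75],[[0,0,-50],[0,0,0],0.75],[[0,0,-70],[0,0,0],0.75],[[0,0,-70],[0,0,0],0.75]]' 
python3 st.py 430.1 36.1 160 27.3
```

```text
t: 15.58
tool_pos: [602.8, 0.7, 89.6]
ee_rot: [-1.633, -2.683, 0.001]
wrist_force: [0.2, -0.6, 0.3]
grip_width: 63.9
t: 15.92
tool_pos: [604.6, 0.6, 164.1]
ee_rot: [1.632, 2.679, 0.004]
wrist_force: [1.2, -0.1, 0.0]
grip_width: 64.3
t 15.92 tcp [6.046e+02 6.000e-01 1.641e+02] yaw 27.3 tilt 0.31 F [ 1.2 -0.1  0. ] T [-0.02 -0.    0.02] w 64.3 q [-0.1   0.83  0.09  1.46 -0.09  0.84  0.5 ]
shift [ 111.6 -138.8    3.1] turn z 0.0
```

```bash

python3 -m crank '[[[22,-28,0],[0,0,0],0.75],[[44,-56,0],[0,0,0],0.75],[[67,-83,0],[0,0,0],0.75],[[89,-111,0],[0,0,0],0.75],[[111,-138,0],[0,0,0],0.75]]' 
python3 -m crank '[[[0,0,0],[0,0,0],0.75],[[0,0,0],[0,0,0],0.75],[[0,0,0],[0,0,0],0.75]]' 
python3 st.py 430.1 36.1 13 27.3
python3 - <<'E'
from h import *
t=bot.read_camera("top");s=bot.read_camera("scene");np.save("t5.npy",t);np.save("s5.npy",s)
for n,im,bx in(("top",t,(240,130,330,280)),("scene",s,(220,150,360,290))):
    a,b,c,d=bx; globals()["c"+n]=cv2.resize(im[b:d,a:c,::-1],(400,500),interpolation=cv2.INTER_CUBIC)
cv2.imwrite("pics/seat2.png",np.clip(np.hstack([ctop,cscene])*1.5,0,255).astype(np.uint8))
E
```

```text
t: 16.33
tool_pos: [427.7, 36.0, 160.3]
ee_rot: [1.634, 2.683, 0.0]
wrist_force: [1.0, 0.6, -0.6]
grip_width: 64.0
t: 16.58
tool_pos: [430.3, 36.0, 160.2]
ee_rot: [1.633, 2.683, 0.001]
wrist_force: [0.3, -0.6, 0.9]
grip_width: 64.0
t 16.58 tcp [430.3  36.  160.2] yaw 27.3 tilt 0.06 F [ 0.3 -0.6  0.9] T [ 0.01 -0.02 -0.02] w 64.0 q [-0.21  0.64  0.08  2.08 -0.12  0.43  0.45]
shift [  0.3  -0.3 147.2] turn z 0.001
```

View pics/seat2.png

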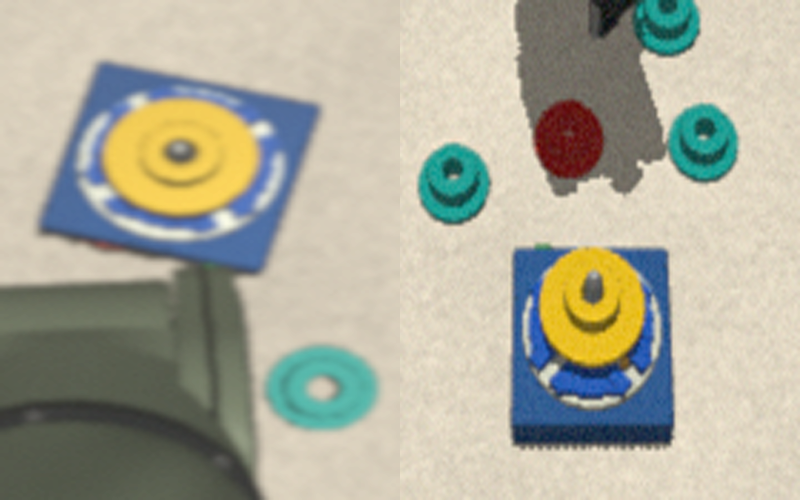

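Yellow sits flat on blue, with the spindle through its bore (right crop 593,288). Red is untouched at (568,138). I pick red now.

```bash

python3 -m crank '[[[0.3,-0.3,35],[0,0,0],0.75],[[0.3,-0.3,70],[0,0,0],0.75],[[0.3,-0.3,100],[0,0,0],0.75],[[0.3,-0.3,122],[0,0,0],0.75],[[0.3,-0.3,135],[0,0,0],0.75]]'
python3 -m crank '[[[0,0,8],[0,0,0],0.75],[[0,0,12],[0,0,0],0.75],[[0,0,12],[0,0,0],0.75],[[0,0,12],[0,0,0],0.75]]'
python3 st.py 430.1 36.1 13 27.3
python3 -m crank '[[[0,0,0],[0,0,0],0.3],[[0,0,0],[0,0,0],0.3],[[0,0,0],[0,0,0],0.3],[[0,0,0],[0,0,0],0.3],[[0,0,0],[0,0,0],0.3]]'
python3 st.py
```

```text
t: 17.1
tool_pos: [429.0, 35.8, 22.4]
ee_rot: [-1.634, -2.682, 0.002]
wrist_force: [0.4, -0.2, 0.4]
grip_width: 64.1
t: 17.43
tool_pos: [429.5, 36.1, 13.5]
ee_rot: [1.634, 2.683, 0.0]
wrist_force: [0.3, -0.5, 0.1]
grip_width: 64.0
t 17.43 tcp [429.5  36.1  13.5] yaw 27.3 tilt 0.04 F [ 0.3 -0.5  0.1] T [-0.06 -0.   -0.02] w 64.0 q [-0.16  0.96  0.    2.17 -0.15  0.01  0.46]
shift [-0.2  0.5  0.5] turn z 0.0
t: 17.85
tool_pos: [429.6, 36.1, 14.4]
ee_rot: [1.633, 2.682, 0.002]
wrist_force: [-2.6, 0.2, 30.1]
grip_width: 39.7
t 17.85 tcp [429.6  36.1  14.4] yaw 27.3 tilt 0.11 F [-2.6  0.2 30.1] T [-0.04  0.53  0.14] w 39.7 q [-0.16  0.96  0.    2.17 -0.15  0.01  0.46]
```

```bash

python3 -m crank '[[[0,0,-10],[0,0,0],0.3],[[0,0,-40],[0,0,0],0.3],[[0,0,-75],[0,0,0],0.3],[[0,0,-110],[0,0,0],0.3],[[0,0,-140],[0,0,0],0.3]]'
python3 -m crank '[[[0,0,-20],[0,0,0],0.3],[[0,0,-20],[0,0,0],0.3],[[0,0,-20],[0,0,0],0.3]]'
python3 st.py 602.3 2.5 170 27.3
```

```text
t: 18.27
tool_pos: [428.9, 36.1, 155.8]
ee_rot: [1.634, 2.683, 0.001]
wrist_force: [-1.1, -0.0, -0.5]
grip_width: 39.7
t: 18.52
tool_pos: [429.5, 36.3, 174.2]
ee_rot: [1.632, 2.682, 0.002]
wrist_force: [-0.0, 0.2, -1.8]
grip_width: 39.1
t 18.52 tcp [429.5  36.3 174.2] yaw 27.3 tilt 0.14 F [-0.   0.2 -1.8] T [-0.03 -0.02  0.03] w 39.1 q [-0.22  0.61  0.1   2.06 -0.12  0.47  0.45]
shift [-109.4  138.     4.6] turn z 0.001
```

```bash

python3 -m crank '[[[-22,28,0],[0,0,0],0.3],[[-44,55,0],[0,0,0],0.3],[[-66,83,0],[0,0,0],0.3],[[-88,110,0],[0,0,0],0.3],[[-109.4,138,0],[0,0,0],0.3]]' 
python3 -m crank '[[[0,0,15],[0,0,0],0.3],[[0,0,30],[0,0,0],0.3],[[0,0,34],[0,0,0],0.3],[[0,0,34],[0,0,0],0.3],[[0,0,34],[0,0,0],0.3]]' 
python3 st.py 602.3 2.5 128 27.3
```

```text
t: 18.93
tool_pos: [602.9, 1.6, 172.0]
ee_rot: [-1.633, -2.682, 0.002]
wrist_force: [0.6, 0.3, -0.9]
grip_width: 39.3
t: 19.35
tool_pos: [601.8, 2.3, 139.1]
ee_rot: [-1.633, -2.683, 0.001]
wrist_force: [-0.1, 0.3, -1.1]
grip_width: 39.8
t 19.35 tcp [601.8   2.3 139.1] yaw 27.3 tilt 0.03 F [-0.1  0.3 -1.1] T [ 0.01  0.03 -0.01] w 39.8 q [-0.1   0.87  0.1   1.49 -0.1   0.79  0.51]
shift [-0.1  0.6 11.1] turn z 0.001
```

```bash

python3 -m crank '[[[0,0.5,3],[0,0,0],0.3],[[0,0.5,6],[0,0,0],0.3],[[0,0.5,9],[0,0,0],0.3],[[0,0.5,12],[0,0,0],0.3],[[0,0.5,12],[0,0,0],0.3]]' 
python3 st.py
python3 -m crank '[[[0,0,3],[0,0,0],0.3],[[0,0,6],[0,0,0],0.3],[[0,0,9],[0,0,0],0.3],[[0,0,11],[0,0,0],0.3],[[0,0,11],[0,0,0],0.3]]' 
python3 st.py 602.3 2.5 112 27.3
```

```text
t: 19.77
tool_pos: [602.2, 2.5, 126.5]
ee_rot: [-1.633, -2.683, 0.001]
wrist_force: [-0.6, 0.6, -0.6]
grip_width: 39.7
t 19.77 tcp [602.2   2.5 126.5] yaw 27.3 tilt 0.04 F [-0.6  0.6 -0.6] T [ 0.01 -0.02 -0.09] w 39.7 q [-0.1   0.88  0.09  1.5  -0.11  0.76  0.51]
t: 20.18
tool_pos: [602.2, 2.5, 115.5]
ee_rot: [-1.633, -2.683, 0.001]
wrist_force: [0.2, -0.1, -1.7]
grip_width: 39.2
t 20.18 tcp [602.2   2.5 115.5] yaw 27.3 tilt 0.04 F [ 0.2 -0.1 -1.7] T [-0.04 -0.01 -0.02] w 39.2 q [-0.1   0.9   0.09  1.51 -0.11  0.74  0.51]
shift [-0.   0.1  3.5] turn z 0.001
```

```bash

python3 -m crank '[[[0,0,1],[0,0,0],0.3],[[0,0,2],[0,0,0],0.3],[[0,0,2],[0,0,0],0.3],[[0,0,2],[0,0,0],0.3]]' 
python3 -m crank '[[[0,0,0.5],[0,0,0],0.3],[[0,0,1],[0,0,0],0.3],[[0,0,1],[0,0,0],0.3]]' 
python3 -m crank '[[[0,0,0.4],[0,0,0],0.3],[[0,0,0.8],[0,0,0],0.3],[[0,0,0.8],[0,0,0],0.3]]' 
python3 st.py
```

```text
t: 20.52
tool_pos: [602.5, 2.5, 114.0]
ee_rot: [1.634, 2.683, -0.0]
wrist_force: [0.4, -0.2, -0.5]
grip_width: 39.3
t: 20.77
tool_pos: [602.4, 2.5, 112.9]
ee_rot: [1.634, 2.683, -0.0]
wrist_force: [0.3, 0.2, -0.9]
grip_width: 39.3
t: 21.02
tool_pos: [602.5, 2.5, 112.6]
ee_rot: [1.634, 2.683, 0.0]
wrist_force: [-2.7, -0.4, 6.0]
grip_width: 39.4
t 21.02 tcp [602.5   2.5 112.6] yaw 27.3 tilt 0.02 F [-2.7 -0.4  6. ] T [0.06 0.46 0.  ] w 39.4 q [-0.1   0.9   0.09  1.51 -0.11  0.73  0.51]
```

Contact at TCP 112.6, so the underside is near 98 as expected. I release and retreat.

```bash

python3 -m crank '[[[0,0,0],[0,0,0],0.75],[[0,0,0],[0,0,0],0.75],[[0,0,0],[0,0,0],0.75],[[0,0,0],[0,0,0],0.75],[[0,0,-4],[0,0,0],0.75]]' 
python3 -m crank '[[[0,0,-20],[0,0,0],0.75],[[0,0,-50],[0,0,0],0.75],[[0,0,-80],[0,0,0],0.75],[[0,0,-105],[0,0,0],0.75],[[0,0,-105],[0,0,0],0.75]]' 
python3 -m crank '[[[22,-28,0],[0,0,0],0.75],[[44,-56,0],[0,0,0],0.75],[[67,-83,0],[0,0,0],0.75],[[89,-111,0],[0,0,0],0.75],[[104,-129,0],[0,0,0],0.75]]' 
python3 -m crank '[[[0,0,0],[0,0,0],0.75],[[0,0,0],[0,0,0],0.75],[[0,0,0],[0,0,0],0.75]]' 
python3 - <<'E'
from h import *
t=bot.read_camera("top");s=bot.read_camera("scene");np.save("t6.npy",t);np.save("s6.npy",s)
for n,im,bx in(("top",t,(245,125,325,225)),("scene",s,(240,195,340,295))):
    a,b,c,d=bx; globals()["c"+n]=cv2.resize(im[b:d,a:c,::-1],(400,500 if n=="top" else 500),interpolation=cv2.INTER_CUBIC)
    k=mask(im,(0,110,50),(8,255,255),bx); h=cv2.convexHull(outline(k).astype(np.float32)).reshape(-1,2)
    y=mask(im,(18,110,60),(35,255,255),bx); hy=cv2.convexHull(outline(y).astype(np.float32)).reshape(-1,2)
    for nm,hh,z in(("red",h,106),("yellow",hy,81)):
        W=np.array([onz(n,u,v,z) for u,v in hh]); e,r=cv2.minEnclosingCircle(W.astype(np.float32)); print(n,nm,"z",z,np.round(e,1),round(r,1))
cv2.imwrite("pics/final.png",np.clip(np.hstack([ctop,cscene])*1.5,0,255).astype(np.uint8))
# cone and spray unmoved
for n,f in(("top",t),("scene",s)):
    o=np.load(n+"0.npy"); 
    for nm,bx in({"cone":(145,105,195,158),"spray":(362,112,410,160)} if n=="top" else {"cone":(388,225,442,285),"spray":(160,272,206,332)}).items():
        a,b,c,d=bx; print(n,nm,"mean abs diff",np.abs(o[b:d,a:c].astype(int)-f[b:d,a:c]).mean().round(1))
E
```

```text
t: 21.43
tool_pos: [602.1, 2.5, 115.7]
ee_rot: [-1.633, -2.683, 0.001]
wrist_force: [-0.1, -1.3, -0.1]
grip_width: 63.9
t: 21.85
tool_pos: [604.0, 2.4, 226.1]
ee_rot: [1.631, 2.678, 0.005]
wrist_force: [-0.0, -0.6, 0.3]
grip_width: 64.0
t: 22.27
tool_pos: [437.1, 36.0, 221.4]
ee_rot: [-1.633, -2.683, 0.001]
wrist_force: [0.3, 1.0, 0.4]
grip_width: 64.1
t: 22.52
tool_pos: [440.7, 35.6, 221.3]
ee_rot: [1.633, 2.683, 0.0]
wrist_force: [0.9, 1.4, 0.5]
grip_width: 64.3
top red z 106 [600.6   2.1] 30.7
top yellow z 81 [600.2   1.5] 41.1
scene red z 106 [605.   3.] 32.4
scene yellow z 81 [609.5   1.7] 44.7
top cone mean abs diff 9.2
top spray mean abs diff 10.1
scene cone mean abs diff 4.2
scene spray mean abs diff 4.2
```

View pics/final.png

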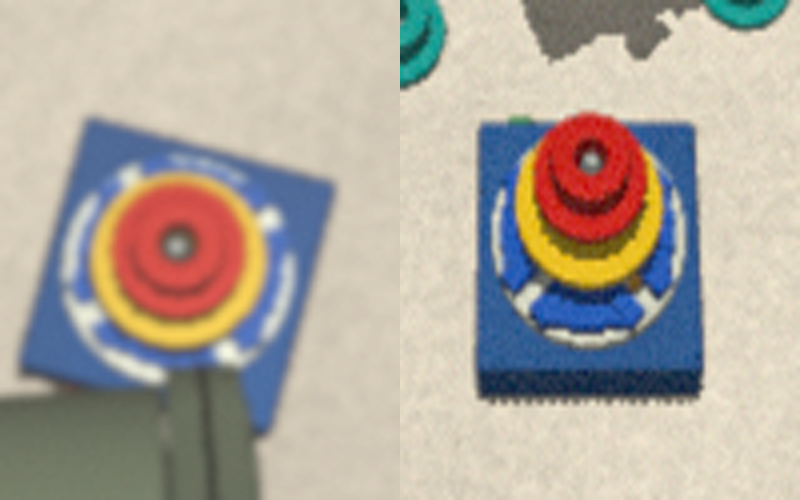

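The stack is flat and centred: red's bore with the spindle in it is at (590,160) in the right crop, and the blue notch is still on the pin at (635,283). The top-view difference at the cone and spray is larger than the scene's, so I compare it with plain background before handing in.

```bash
python3 - <<'E'
from h import *
for n,f in(("top","t6.npy"),("scene","s6.npy")):
    o=np.load(n+"0.npy");c=np.load(f); print(n,"background diff",np.abs(o[100:150,330:360].astype(int)-c[100:150,330:360]).mean().round(1))
    for nm,bx in({"cone":(145,105,195,158),"spray":(362,112,410,160)} if n=="top" else {"cone":(388,225,442,285),"spray":(160,272,206,332)}).items():
        a,b,x,d=bx; g=lambda q:cv2.cvtColor(q,cv2.COLOR_RGB2GRAY)[b:d,a:x].astype(np.float32)
        print(nm,"shift px",np.round(cv2.phaseCorrelate(g(o),g(c))[0],2))
E
```

```text
top background diff 12.0
cone shift px [ 0.03 -0.03]
spray shift px [0.03 0.03]
scene background diff 4.2
cone shift px [ 0.02 -0.04]
spray shift px [-0.01 -0.01]
```

```bash
python3 -c "
from workcell import bot; print(bot.hand_in())"
```

```text
the job is handed in; nothing more can be done
None
```

The three adapters are on the spindle in order, blue then yellow then red, collar up. I released all of them, moved the arm clear and handed the job in at about 22.7 s.

- **Blue:** one of its notches went over the driving pin on the first descent, with no turning needed. It touched the plate at the expected height, and the later views show it flat with the pin inside the notch.
- **Yellow and red:** each met the one below at its expected height, under about 6 N. The final top and scene views show a flat, centred stack with the spindle in red's bore.
- **Cone and spray can:** image comparison shows no movement, under 0.05 px in both cameras. The larger top-view difference at first was a brightness or noise change, since plain background differed just as much.
- **Forces:** the highest wrist reading seen was about 46 N, when the fingers pressed on blue's flange while closing.
- **Checks that disagreed:**
  - The gripper read about 40 mm on the 44 mm collars.
  - The scene camera's circle fit put yellow about 7 mm off the hub centre. I put that down to red hiding part of its outline, because the top view put it within about 2 mm.

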